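Fit the jigsaw inserts back into the bench frame

ROBOT

A 7-joint arm with a two-finger parallel gripper is mounted at the origin on the work surface. World frame = base frame: x ahead of the robot, y to its left, z up, the work surface at z = 0. Lengths are in m, angles in rad, forces in N, time in s.
With the tool pointing down it reaches from about 0.35 to 0.9 m from the base axis. Payload 8.1 kg.
Tool frame: the origin (TCP) lies midway between the tips of the shut fingers; the grasp point (between the pads) lies 19 mm behind it; z points along the fingers, y is the line along which they close (so a half turn about z gives the same grasp; the last joint's range is limited). The gripper opens to 92 mm and grips with 3 to 60 N. Pads are 19 mm wide; open, the fingers measure 130 mm over their backs; the gripper's body (75 mm by 190 mm) begins 47 mm behind the grasp point.
Start: joints at [-1.272, 0.434, 0.025, 1.573, -0.012, 1.134, -0.075], TCP at [0.244, 0.575, 0.227] pointing down, gripper open.
Joint ranges: [-2.62, 2.62], [-0.44, 2.09], [-1.27, 1.32], [0.08, 2.57], [-1.32, 4.46], [0.12, 2], [-2.74, 2.74]. Speed limits (rad/s): [2.22, 2.22, 3.01, 3.01, 3.14, 3.14, 3.14].

INTERFACE

Orientations are given as a unit quaternion [x, y, z, w].
In Python, from plant import env, jaws, planner, cams, order, telemetry gives the robot as it stands. Calls block until the motion is done:
- env.movep(position, orientation): joint-space move of the TCP to a pose.
- env.move_l(position, attitude=None, speed=0.15, until_force=None): straight line of the TCP; attitude=None keeps the orientation; speed is the mean speed in m/s. With until_force (N) it stops when the force on the tool has changed by that much, and returns True; else False.
- env.goto_joints(angles): joint-space move.
- jaws.move_gripper(opening): opening from 0.0 (shut) to 1.0 (fully open); the grip force is fixed at half the most; returns when the fingers have stopped.
- env.pause(seconds).
- planner.solve_ik(position, orientation): joint angles nearest the present ones, or None.
- cams.get_image(name): name is "side" or "top"; returns the picture (400x640x3 uint8, red, green, blue); there is no depth.
- cams.get_calibration(name): a dict with "K" (3x3 intrinsics, pixels), "k1" (the pictures are not rectified: a ray, as slopes to the right and down, at radius r is drawn at 1 + k1 r^2 times it, then the intrinsics apply), "camera_from_world" (4x4, takes a point from world to camera coordinates). Camera axes: x right, y down, z forward; pixel columns grow to the right and rows downward; lengths in m; the calibration is good to about 2 mm. A picture is of the moment at which its call begins. get_calibration takes no time and is no camera call.
A pose or a line that the arm cannot do raises env.MotionError and nothing moves.
- order.job_done(): hands the job in; it is judged then, once.
Readings, each from a call of its own:
- telemetry.read_time_s(): time.
- telemetry.read_joints(): joint angles.
- telemetry.read_dq(): joint speeds.
- telemetry.read_joint_torque(): joint torques, N m.
- telemetry.read_tool_pos(): TCP position.
- telemetry.read_tool_rot(): TCP orientation.
- telemetry.read_force(): force on the tool from outside, world axes, zero at the start.
- telemetry.read_torque(): the same for the moment, N m.
- telemetry.read_opening(): opening from 0.0 (shut) to 1.0 (fully open).
- telemetry.read_gripper_force(): force on a finger pad.
Only numpy, scipy, OpenCV 4.12 (cv2) and the standard library are available. Lean on these libraries where they do the work, as an engineer would, in place of code of your own. Each camera call takes 0.05 s, during which the arm holds its last target. There are 200 camera calls.

TASK

Put both hardwood inserts home in the grey steel bench frame. The long one lies loose on the bench: it goes into the long pocket only one way round, with its tab in the open bay and its notch over the steel key, so try it and turn it end for end if it will not drop, then press it past the spring catches. The short one has only been dropped into its pocket and stands proud on the catches: press it down too, until both lie fully home, flush with the frame, and leave the hammer, the tape roll and the oil bottle where they are.

Things in the scene. Friction and masses are not known exactly. Their poses are not given: they have to be found in the camera images.
- nest: Grey steel frame fixed to the bench, 200 x 190 mm, 36 mm high; two parallel pockets 30 mm deep, open on top. Origin: centre of its underside; x along the pockets, z up. At the middle of each end of a pocket is a bay, 25 mm wide, 15 mm further out. A fixed key 22 mm wide, as high as the frame, fills one of the two bays and reaches 13 mm into the pocket; the other bay is open.
- long_pocket (a point): Centre of the long pocket's mouth, level with the frame's top; axes as the frame's. The pocket is 132.4 (x) x 58.4 mm without its bays. The key's end changes from start to start and no reading tells it: look, or try. Turned wrongly, or out of line, an insert rests on the frame's top and does not enter; turned rightly it goes in freely for about 18 mm, then rests on the catches.
- short_pocket (a point): Centre of the short pocket's mouth, likewise; 102.4 (x) x 58.4 mm, 88 mm beside the long one (frame's -y side); its open bay is at +x. In both pockets two small sprung steel rollers stand out 2.7 mm from each long wall, 30 mm either side of its middle, their axes 21.5 mm below the top; pressing an insert past all four takes roughly 8 to 15 N.
- long_insert_centre (a point): Centre of the long hardwood insert's rectangle, half-way up (15 mm above its underside). The rectangle is 130 mm (x) by 56 mm (y), 30 mm thick, 0.2 kg. Its +x end carries a centred tab 22 mm wide, 14 mm long; its -x end has a centred notch 25 mm wide, 15 mm deep. Starts flat on the bench. Seated, its top is flush with the frame.
- short_insert_centre (a point): Centre of the short hardwood insert's rectangle, half-way up (15 mm). 100 mm (x) by 56 mm (y), 30 mm thick, 0.2 kg; the same tab at +x and notch at -x. It starts the right way round in the short pocket, resting on the catches, its top standing 12 mm above the frame.
- hammer: Hammer lying on the bench (bystander); origin on its underside.
- tape_roll: Black roll of tape, 90 mm across, 25 mm high, lying flat (bystander); origin at the centre of its underside.
- oil_bottle: White bottle, 60 mm across, 150 mm high, standing (bystander); origin at the centre of its underside.
Things that resemble listed ones, but are neither listed nor needed, are in the scene too. Leave any green, pink or yellow look-alike of the part that bears short_insert_centre alone.

How it is judged:
At the end, for the whole second after the job is handed in: Each insert lies in its own pocket: its centre within 4 mm of the pocket's centre sideways, its top flush with the frame to within 2.5 mm, its length along the pocket within 0.04 rad and level, right side up, within 0.03 rad (z of long_insert_centre in the frame of long_pocket below -0.0125 m and horizontal distance between long_insert_centre and long_pocket below 0.004 m and angle between the x axis of long_insert_centre and the x axis of long_pocket, either way round below 0.04 rad and angle between each of long_insert_centre, short_insert_centre's own z axis and vertical below 0.03 rad and z of short_insert_centre in the frame of short_pocket below -0.0125 m and horizontal distance between short_insert_centre and short_pocket below 0.004 m and angle between the x axis of short_insert_centre and the x axis of short_pocket, either way round below 0.04 rad); the robot touches nothing.
It fails at once if the hammer is pushed more than 30 mm away (distance of hammer from where it was at the start of the episode above 0.03 m).
It fails at once if the tape roll is pushed more than 30 mm away (distance of tape_roll from where it was at the start of the episode above 0.03 m).
It fails at once if the oil bottle is pushed more than 30 mm away (distance of oil_bottle from where it was at the start of the episode above 0.03 m).
It also fails if it takes over 69 s, if anything falls off the work surface, if the arm or the gripper's body presses on something with over 40 N, if the wrist force passes 120 N, or if a joint passes its speed limit or range.

## Working session

There is one attempt and no reset: what is moved stays moved. The work goes in short steps, each a Python script; the robot and the scene stay as the last script left them, time stands still between calls to the robot, and variables do not carry over. Pictures are saved under pics/ and viewed, at most 10 in all, crops included, and the job is handed in when it is done.

```bash
ls; mkdir -p pics
python3 - <<'E'
from plant import env, jaws, planner, cams, order, telemetry as t
import cv2,numpy as np
for n in("top","side"):
    im=cams.get_image(n); cv2.imwrite(f"pics/{n}0.png",im[:,:,::-1]); c=cams.get_calibration(n); print(n,c["K"],c["k1"]); print(np.round(c["camera_from_world"],4))
print(t.read_time_s(),t.read_tool_rot(),t.read_opening())
E
```

```text
pics
top [[372.45307161   0.         314.17919156]
 [  0.         372.45307161 201.12330539]
 [  0.           0.           1.        ]] -0.0840653132563386
[[ 0.0239 -0.9992 -0.0308  0.0495]
 [-0.9907 -0.0195 -0.1347  0.5825]
 [ 0.134   0.0337 -0.9904  0.8211]
 [ 0.      0.      0.      1.    ]]
side [[395.13693153   0.         318.77390437]
 [  0.         395.13693153 199.5113426 ]
 [  0.           0.           1.        ]] -0.023111382568553416
[[ 0.9521 -0.3057  0.0026 -0.5234]
 [-0.1508 -0.4773 -0.8657  0.1559]
 [ 0.2659  0.8239 -0.5006  0.6818]
 [ 0.      0.      0.      1.    ]]
0.1 [ 1.99558717e-01  9.79885630e-01 -6.83109869e-04 -6.14763918e-05] 1.0036583990789485
```

View pics/top0.png

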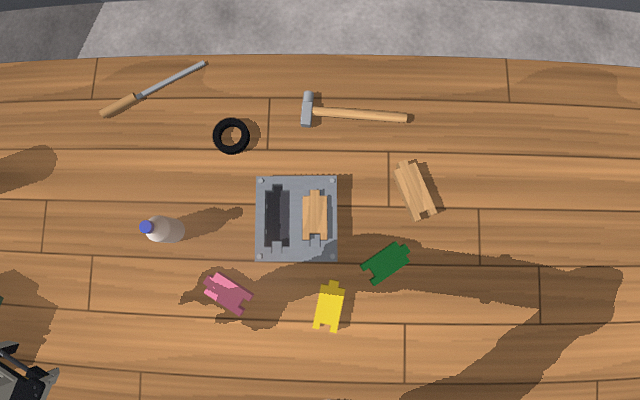

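View pics/side0.png

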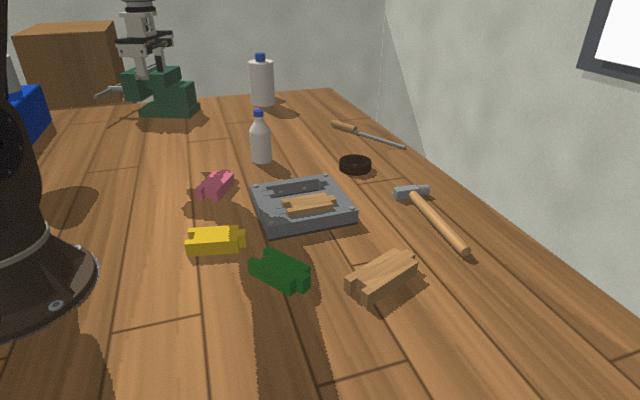

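Run:
```python
import cv2,numpy as np
im=cv2.imread("pics/top0.png")
a=cv2.resize(im[168:270,248:346],None,fx=4,fy=4,interpolation=cv2.INTER_CUBIC)
b=cv2.resize(im[148:232,385:448],None,fx=4.857,fy=4.857,interpolation=cv2.INTER_CUBIC)[:408]
a=cv2.convertScaleAbs(a,alpha=1.4,beta=15)
cv2.imwrite("pics/z0.png",np.hstack([a,b])); print(a.shape,b.shape)
```

```text
(408, 392, 3) (408, 306, 3)
```

View pics/z0.png

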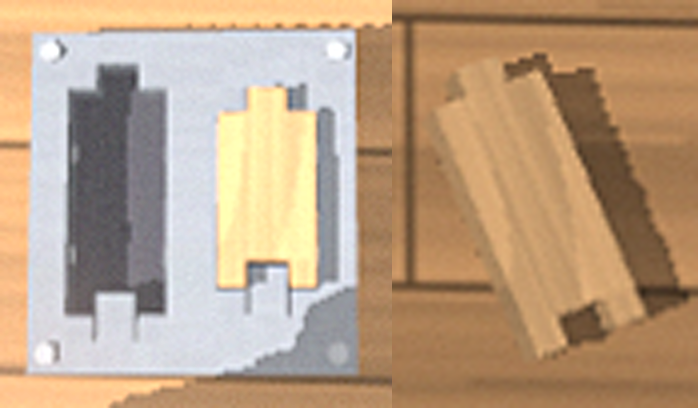

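```bash
cat > h.py <<'E'
import numpy as np,cv2
from plant import env, jaws, planner, cams, order, telemetry as t
from scipy.spatial.transform import Rotation as R
def ray(name,px,z):
    c=cams.get_calibration(name); k=np.array([c["k1"],0,0,0,0.])
    p=cv2.undistortPoints(np.float64(px).reshape(-1,1,2),c["K"],k)[:,0]
    T=c["camera_from_world"]; Ri=T[:3,:3].T; o=-Ri@T[:3,3]
    d=np.c_[p,np.ones(len(p))]@Ri.T
    return o+d*((z-o[2])/d[:,2])[:,None]
def down(yaw):  # tool pointing down, tool y axis (closing line) at yaw+90deg; yaw = insert x axis
    c,s=np.cos(yaw),np.sin(yaw)
    return R.from_matrix(np.array([[-c,-s,0],[-s,c,0],[0,0,-1.]])).as_quat()
E
python3 - <<'E'
from h import *
a=lambda p:[((u+.5)/4-.5+248,(v+.5)/4-.5+168) for u,v in p]
b=lambda p:[((u-392+.5)/4.857-.5+385,(v+.5)/4.857-.5+148) for u,v in p]
f=ray("top",a([(33,33),(355,33),(357,375),(27,373)]),.036)[:,:2]
q=ray("top",a([(69,90),(166,90),(166,314),(66,314)]),.036)[:,:2]
s=ray("top",a([(218,112),(316,112),(317,289),(217,289)]),.048)[:,:2]
l=ray("top",b([(443,108),(541,72),(643,318),(540,358)]),.030)[:,:2]
for n,p in zip("fqsl",(f,q,s,l)):
    e=[np.linalg.norm(p[i]-p[i-1]) for i in range(4)]
    ang=lambda v:np.arctan2(v[1],v[0])
    print(n,p.mean(0).round(4),np.round(e,4),"yaw",np.round([ang(p[0]-p[3]),ang(p[1]-p[2]),ang(p[0]-p[1])-np.pi/2],3)); print(p.round(4).tolist())
E
```

```text
f [0.5418 0.1043] [0.1986 0.1899 0.198  0.189 ] yaw [0.026 0.022 0.017]
[[0.6393, 0.2016], [0.6426, 0.0117], [0.4446, 0.0074], [0.4408, 0.1963]]
q [0.541  0.1482] [0.1306 0.0571 0.1302 0.0578] yaw [0.027 0.032 0.018]
[[0.6056, 0.1787], [0.6067, 0.1216], [0.4765, 0.1173], [0.4751, 0.1751]]
s [0.5424 0.0606] [0.1013 0.0563 0.1011 0.0566] yaw [0.022 0.025 0.019]
[[0.5924, 0.0899], [0.5935, 0.0337], [0.4925, 0.0311], [0.4912, 0.0877]]
l [ 0.6103 -0.1742] [0.1293 0.0517 0.1288 0.0538] yaw [0.361 0.377 0.375]
[[0.661, -0.1269], [0.6799, -0.175], [0.5602, -0.2224], [0.5401, -0.1726]]
```

Run:
```python
from h import *
q=down(.021); P=np.array([.5427,.0603])
jaws.move_gripper(0.0)
env.movep([*P,.20],q); print(t.read_joints(),t.read_time_s())
env.move_l([*P,.065],speed=.2)
f0=t.read_force()
print(env.move_l([*P,.033],speed=.02,until_force=32),t.read_tool_pos(),t.read_force()-f0,t.read_time_s())
env.move_l([*P,.10],speed=.2)
L=np.array([.6098,-.1727]); 
env.movep([*L,.16],down(.375)); jaws.move_gripper(1.0)
print(t.read_joints(),t.read_time_s())
im=cams.get_image("top"); cv2.imwrite("pics/top1.png",im[:,:,::-1])
im2=cams.get_image("side"); cv2.imwrite("pics/side1.png",im2[:,:,::-1])
a=cv2.resize(im[160:270,248:358],(550,550),interpolation=cv2.INTER_CUBIC)
cv2.imwrite("pics/z1.png",a[:,:,::-1])
```

```text
[-0.43155719  0.33393942  0.29046352  1.82066185 -0.11209885  1.0027945
  1.49739484] 3.675
True [0.54303247 0.0607623  0.03633267] [-2.86584828 -0.69094583 10.6671249 ] 5.8417
[ 0.0582945   0.50824467  0.19785492  1.64273494 -0.11375752  1.00189146
  2.23899955] 8.75
```

View pics/side1.png

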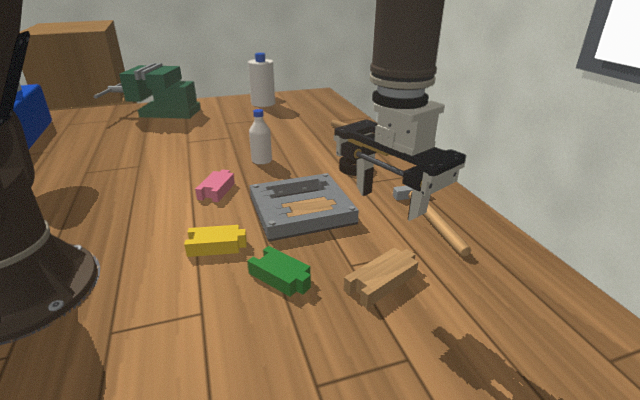

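The side view shows the short insert flush in the frame (about 310,207). The gripper is open above the long insert, which is at about (382,275). Next I grasp it.

Run:
```python
from h import *
L=np.array([.6098,-.1727])
f0=t.read_force()
print(env.move_l([*L,.014],speed=.12,until_force=15),t.read_tool_pos())
jaws.move_gripper(0.0); print(t.read_opening(),t.read_gripper_force(),t.read_tool_pos())
env.move_l([*L,.16],speed=.15)
print(t.read_opening(),t.read_force()-f0)
P=np.array([.5409,.1483])
env.movep([*P,.16],down(.021)); env.move_l([*P,.075],speed=.15)
print(t.read_tool_pos(),t.read_joints(),t.read_time_s())
for n in("top","side"): cv2.imwrite(f"pics/{n}2.png",cams.get_image(n)[:,:,::-1])
s=cv2.imread("pics/side2.png")[90:250,200:400]; s=cv2.resize(s,None,fx=2.5,fy=2.5,interpolation=cv2.INTER_CUBIC)
a=cv2.imread("pics/top2.png")[160:280,230:350]; a=cv2.resize(a,(400,400),interpolation=cv2.INTER_CUBIC)
cv2.imwrite("pics/z2.png",np.hstack([s[:, :400],a]))
```

```text
False [ 0.61038322 -0.17288201  0.01479007]
0.6099139150108421 29.937923848628998 [ 0.6098075  -0.17269276  0.01404919]
0.6060882428049158 [-0.15079544 -0.10402541 -2.71071354]
[0.54163702 0.14789962 0.07559363] [-0.51526801  0.50718579  0.21247817  1.90762527 -0.15201679  0.74131769
  1.37452148] 13.9583
```

View pics/z2.png

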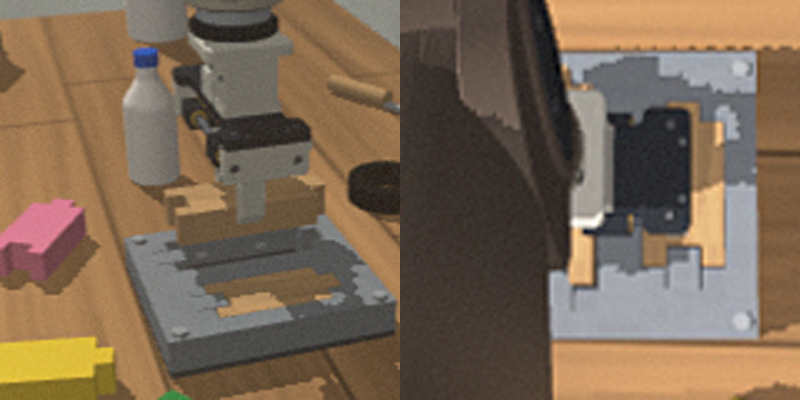

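Run:
```python
from h import *
p=ray("top",[((593-400+.5)*.3-.5+230,285.5*.3-.5+160),((568-400+.5)*.3-.5+230,285.5*.3-.5+160)],.0905)[:,:2]
s=ray("side",[(180.5/2.5-.5+200,243.5/2.5-.5+90),(325.5/2.5-.5+200,203.5/2.5-.5+90)],.0605)[:,:2]
tp=t.read_tool_pos()[:2]; c,q=np.cos(.021),np.sin(.021); M=np.array([[c,q],[-q,c]])
print(((p-tp)@M.T).round(4),((s-tp)@M.T).round(4))
```

```text
[[-0.0647 -0.0315]
 [-0.0648 -0.0153]] [[-0.0632 -0.0226]
 [ 0.0878  0.0123]]
```

```bash
cat > ins.py <<'E'
from h import *
P=np.array([.5409,.1483]); c,s=np.cos(.021),np.sin(.021)
offs=[(0,0)]+[(x,y) for r in (1.2,2.4) for x,y in [(r,0),(-r,0),(0,r),(0,-r),(r,r),(-r,r),(-r,-r),(r,-r)]]
for x,y in offs:
    p=P+np.array([c*x-s*y,s*x+c*y])/1e3
    env.move_l([*p,.054],down(.021),speed=.06)
    hit=env.move_l([*p,.0405],speed=.03,until_force=8)
    z=t.read_tool_pos(); print((x,y),hit,z.round(4),t.read_force().round(1),t.read_torque().round(2),round(t.read_time_s(),1))
    if z[2]<.045: print("IN"); break
    if t.read_time_s()>45: break
E
python3 ins.py
```

```text
(0, 0) True [0.5416 0.1488 0.0493] [-0.4  0.8  3.4] [-0.04  0.14  0.27] 14.9
(1.2, 0) True [0.5424 0.1483 0.049 ] [ 0.5 -0.4  4.6] [0.11 0.15 0.18] 15.4
(-1.2, 0) True [0.54   0.1487 0.0483] [0.6 0.8 2.1] [ 0.08 -0.13  0.02] 16.0
(0, 1.2) False [0.5408 0.1494 0.0403] [ 0.9 -0.6 -1.7] [0.11 0.01 0.01] 16.8
IN
```

Run:
```python
from h import *
P=np.array([.5408,.1494])
jaws.move_gripper(0.8); env.move_l([*P,.09],speed=.15); jaws.move_gripper(0.0)
env.move_l([*P,.062],speed=.15)
print(env.move_l([*P,.033],speed=.02,until_force=32),t.read_tool_pos(),t.read_force(),t.read_time_s())
env.move_l([*P,.15],speed=.2)
env.movep([.35,.40,.25],down(.021)); print(t.read_time_s())
for n in("top","side"): cv2.imwrite(f"pics/{n}3.png",cams.get_image(n)[:,:,::-1])
a=cv2.imread("pics/side3.png")[160:250,235:370]; a=cv2.resize(a,(600,400),interpolation=cv2.INTER_CUBIC)
b=cv2.imread("pics/top3.png")[165:270,245:350]; b=cv2.resize(b,(200,200))
cv2.imwrite("pics/z3.png",np.hstack([a,np.vstack([b,b*0])]))
```

```text
True [0.54089027 0.15008134 0.04521315] [-2.76462989 -0.07508675 10.69713344] 20.3
22.225
```

View pics/z3.png

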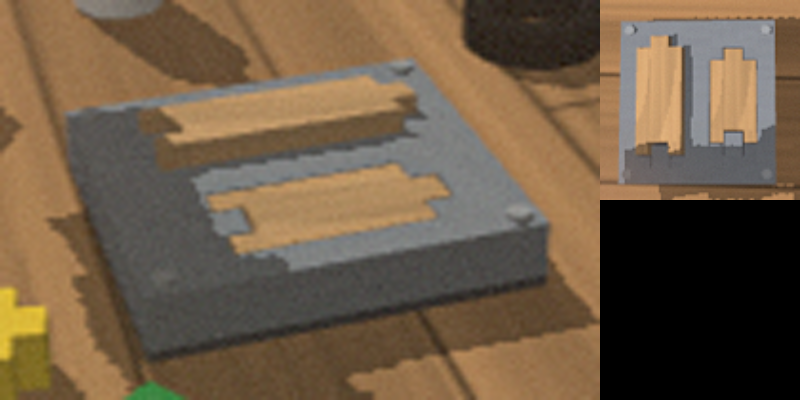

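The picture shows the short insert flush. The long one is correctly oriented in its pocket but still about 10 mm proud (side crop near 285,120). I'll press again with a higher limit.

Run:
```python
from h import *
P=np.array([.5408,.1490]); q=down(.021)
env.movep([*P,.12],q); env.move_l([*P,.055],speed=.15)
for F in(45,60):
    hit=env.move_l([*P,.034],speed=.02,until_force=F)
    z=t.read_tool_pos(); print(F,hit,z,t.read_force(),t.read_torque(),t.read_time_s())
    if z[2]<.038: break
    env.move_l([*P,.055],speed=.15)
```

```text
45 True [0.54103204 0.14906992 0.04516005] [-3.5498893 -0.9420219 12.0700167] [-0.13359979  0.70375474 -0.00599511] 24.8417
60 True [0.54087037 0.14896489 0.0449751 ] [-3.82822126 -0.91158566 12.67194735] [-0.13859835  0.76159083  0.0085117 ] 25.7667
```

Run:
```python
from h import *
P=np.array([.5408,.1490]); q=down(.021); u=np.array([np.cos(.021),np.sin(.021)]); n=np.array([-u[1],u[0]])
for d,w in((.035,0),(-.035,0),(.0,.0)):
    p=P+d*u+w*n
    env.move_l([*p,.056],q,speed=.15)
    env.move_l([*p,.034],speed=.02,until_force=4); z1=t.read_tool_pos()[2]
    hit=env.move_l([*p,.034],speed=.02,until_force=30)
    print(d,z1.round(4),hit,t.read_tool_pos().round(4),t.read_force().round(1),t.read_torque().round(2),round(t.read_time_s(),1))
    env.move_l([*p,.056],speed=.15)
for m in("side","top"): cv2.imwrite(f"pics/{m}4.png",cams.get_image(m)[:,:,::-1])
```

```text
0.035 0.0449 True [0.5762 0.1494 0.0364] [-1.9 -0.2 10.6] [-0.05  0.56  0.04] 27.6
-0.035 0.0363 False [0.5058 0.1482 0.0361] [-10.   -2.3  35.7] [-0.55  2.34  0.04] 29.6
0.0 0.0363 False [0.5408 0.149  0.0361] [-9.6 -1.8 31.2] [-0.49  2.29  0.03] 31.4
```

Run:
```python
from h import *
env.move_l([.5408,.1490,.15],speed=.2); env.movep([.35,.40,.25],down(.021)); env.pause(.3); print(t.read_time_s(),t.read_force())
for n in("top","side"): cv2.imwrite(f"pics/{n}5.png",cams.get_image(n)[:,:,::-1])
a=cv2.imread("pics/side5.png")[160:250,235:370]; a=cv2.resize(a,(500,333),interpolation=cv2.INTER_CUBIC)
b=cv2.imread("pics/top5.png")[165:270,245:350]; b=cv2.resize(b,(300,333))
cv2.imwrite("pics/z5.png",np.hstack([a,b]))
```

```text
34.0167 [-0.64530229  0.45399129 -0.23063521]
```

View pics/z5.png

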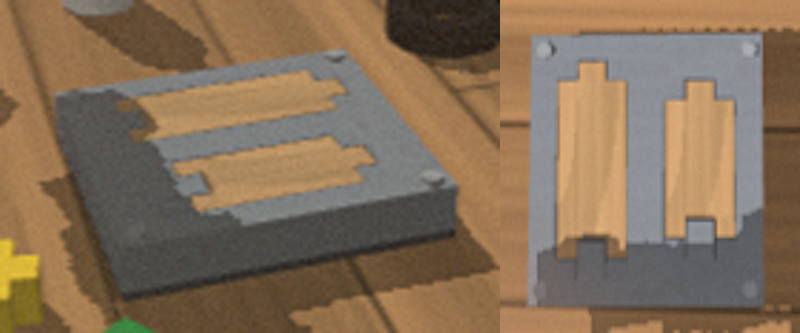

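Both inserts are flush in the frame: the long one near (240,105) and the short one near (275,172) in the side crop. The arm is clear, so I'm handing in.

```bash
python3 -c "
from plant import order
print(order.job_done())"
```

```text
the job is handed in; nothing more can be done
None
```

Both inserts are pressed home and flush with the frame (tool touch heights and a final picture agree), the bystanders were never approached, and the job was handed in at about 34 s; no verdict was returned.

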